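Sort sugar cones, lime halves and garlic into their dishes

TASK

Sort the mixed handful on the counter into the dishes where each kind belongs: both brown piloncillo cones into the wooden tray, both lime halves into the blue dish, and the garlic head into the round terracotta saucer. Each is to end flat on the floor of its dish and let go, the cones and the garlic standing upright, the limes cut face down. Leave the two amber glass jars standing where they are.

Things in the scene. Friction and masses are not known exactly. Their poses are not given: they have to be found in the camera images.
- cone_a_mid (a point): Brown piloncillo (raw sugar) cone standing on its wide end: 44 mm across at the foot, 36 mm across the flat top, 56 mm high, about 85 g. This point: its centre, half-way up (28 mm above its foot); z along its axis, up. The two cones are alike.
- cone_b_mid (a point): Brown piloncillo (raw sugar) cone standing on its wide end: 44 mm across at the foot, 36 mm across the flat top, 56 mm high, about 85 g. This point: its centre, half-way up (28 mm above its foot); z along its axis, up. The two cones are alike.
- lime_a_mid (a point): Half a lime lying cut face down, a green dome: 50 mm across, sides nearly upright from the cut face to 16 mm above it, then rounded over to 34 mm high, about 45 g. This point: its centre, half-way up (17 mm above the cut face); z along its axis, up. The two halves are alike.
- lime_b_mid (a point): Half a lime lying cut face down, a green dome: 50 mm across, sides nearly upright from the cut face to 16 mm above it, then rounded over to 34 mm high, about 45 g. This point: its centre, half-way up (17 mm above the cut face); z along its axis, up. The two halves are alike.
- garlic_mid (a point): White garlic head standing on its root end, stalk up: 49 mm across its widest part, which runs from 9 to 21 mm above the foot; 38 mm across the foot, narrowing above to a 10 mm stalk; 52 mm high, about 60 g. This point: its centre, half-way up (26 mm above the foot); z along its axis, up.
- wood_tray_floor (a point): Rectangular brown wooden tray, outside 136 mm along its x, 176 mm along its y (the long way), 14 mm high with a rim 5 mm thick; inside 126 x 166 mm, the floor 6 mm above the counter, so the rim stands 8 mm above the floor. Fixed to the counter. This point: centre of the inner floor; x and y along its sides, z up
- blue_dish_floor (a point): Rectangular blue ceramic dish, outside 136 mm along its x, 176 mm along its y (the long way), 14 mm high with a rim 5 mm thick; inside 126 x 166 mm, the floor 6 mm above the counter, so the rim stands 8 mm above the floor. Fixed to the counter. This point: centre of the inner floor; x and y along its sides, z up
- saucer_floor (a point): Round terracotta saucer, 138 mm across and 14 mm high, rim 4 mm thick, the floor about 124 mm across inside and 6 mm above the counter. Fixed to the counter. This point: centre of the inner floor; z up.
- jar_a: Amber glass jar with a grey metal clip-on lid, standing among the things on the counter: 58 mm across, 94 mm high with its wire clip, 260 g, loose. Not to be moved. Origin: centre of its underside; z up. The two jars are alike.
- jar_b: Amber glass jar with a grey metal clip-on lid, standing among the things on the counter: 58 mm across, 94 mm high with its wire clip, 260 g, loose. Not to be moved. Origin: centre of its underside; z up. The two jars are alike.
Things that resemble listed ones, but are neither listed nor needed, are in the scene too. What is shaped like the part that bears garlic_mid but pink is not meant.

How it is judged:
By the outcome, as a careful person would: the job done as asked, in the order asked, and still so for the second after the job is handed in, with the robot touching nothing.
It also fails if it takes over 122 s, if anything falls off the work surface, if the arm or the gripper's body presses on something with over 40 N, if the wrist force passes 120 N, or if a joint passes its speed limit or range.

ROBOT

A 6-joint arm with a two-finger parallel gripper is mounted at the origin on the work surface. World frame = base frame: x ahead of the robot, y to its left, z up, the work surface at z = 0. Lengths are in m, angles in rad, forces in N, time in s.
With the tool pointing down it reaches from about 0.275 to 0.725 m from the base axis. Payload 5.6 kg.
Tool frame: the origin (TCP) lies between the finger pads; the fingertips stand 19 mm ahead of it and the grasp point (between the pads) is the TCP (ctrl.tips_ahead is the distance from the TCP to the fingertips, in m); z points along the fingers, y is the line along which they close (so a half turn about z gives the same grasp; the last joint's range is limited). The gripper opens to 85 mm and grips with 20 to 120 N. Pads are 22 mm wide; open, the fingers measure 114 mm over their backs; the gripper's body (76 mm by 85 mm) begins 54 mm behind the grasp point. The pads swing forward as they close: fully open they stand 13 mm farther back than shut.
Start: joints at [-0.943, 0.255, 0.108, 0, -1.424, -0.285], TCP at [0.185, -0.518, 0.25] pointing down, gripper open.
Joint ranges: [-2.95, 2.95], [-1.21, 1.97], [-1.09, 1.5], [-2.87, 1.71], [-2.94, -0.07], [-3.05, 3.05]. Speed limits (rad/s): [2.57, 2.57, 3.14, 3.14, 3.14, 3.14].

INTERFACE

Orientations are given as [roll, pitch, yaw] about the fixed x, y, z axes, in that order (R = Rz(yaw) Ry(pitch) Rx(roll)).
In Python, from workcell import ctrl gives the robot as it stands.
- The arm moves only by the tool drive_tool, never from a script. Its argument "moves" is a list of rows, each a list of 7 numbers: the shift along the world's x, y, z in m, then the turn, a rotation vector about the world's x, y, z in rad, then the gripper's target within -1 to 1 (shut at 1, half-way at 0, fully open at -1). A call has exactly 5 rows; each row shifts and turns the commanded pose from where the row before left it; what a row does not reach is not made up. A row lasts 1/12 s, in which the tool goes at most 41.7 mm and 7.16 degrees, less where a joint would pass 70% of its speed; a pose out of reach is approached as far as the arm can. A call is refused whole if a number of a shift passes 0.0417 or a number of a turn 0.125, either way. A call with a gripper value outside its range is refused whole. The fingers move at their own pace and stop on an object; the grip force is fixed at half the most. Time passes only in rows, so rows that do not move let the fingers close, or fill a call up. It gives the time, the measured TCP pose, the force, the opening and the grip force at its end, in the units of the state.
- ctrl.get_state(): the state, without advancing time (a new reading comes with each control period).
- ctrl.grab_frame(name): name is "scene" or "side" or "wrist"; returns a dict with "color" (400x640x3 uint8, red, green, blue), "fx", "fy", "cx", "cy" (pixels), "origin" and "attitude" of the camera in the world. Camera axes: x right, y up, looking along -z (the intrinsics and any distortion apply to the point x, -y, -z); pixel columns grow to the right and rows downward; lengths in m; the calibration is good to about 2 mm. A picture is of the moment at which its call begins. There is no depth.
- ctrl.close_job(): hands the job in; it is judged then, once.
The state is a dict: "t": time; "joint_positions": joint angles; "dq": joint speeds; "effort": joint torques, N m; "tool_pos": TCP position; "tcp_rot": TCP orientation; "contact_force": force on the tool from outside, world axes, zero at the start; "wrist_torque": the same for the moment, N m; "gripper_width": finger opening in m; "gripper_force": force on a finger pad.
Only numpy, scipy, OpenCV 4.12 (cv2) and the standard library are available. Lean on these libraries where they do the work, as an engineer would, in place of code of your own. Each camera call takes 0.05 s, during which the arm holds its last target. There are 200 camera calls.

## Working session

There is one attempt and no reset: what is moved stays moved. The work goes in short steps, Python scripts to look and compute and a tool call to move; the robot and the scene stay as the last step left them, time stands still between calls to the robot, and variables do not carry over. Pictures are saved under pics/ and viewed, at most 14 in all, crops included, and the job is handed in when it is done.

Besides the shell and the picture viewer there is one more tool, called after ">>>" as name(argument=value, ...), one argument or row to a line, values as JSON. drive_tool: Moves the arm, as the interface text tells. Its arguments: {"type":"object","properties":{"moves":{"type":"array","items":{"type":"array","items":{"type":"number"}}}},"required":["moves"]}

```bash
mkdir -p pics
cat > h.py <<'E'
import sys; sys.path.insert(0,'.')
import numpy as np, cv2
from scipy.spatial.transform import Rotation as R
from workcell import ctrl
def rot(a):
    a=np.array(a,float)
    return a if a.shape==(3,3) else (R.from_euler('xyz',a).as_matrix() if a.size==3 else R.from_quat(a).as_matrix())
def grab(n,save):
    f=ctrl.grab_frame(n); cv2.imwrite(f'pics/{save}.png',f['color'][:,:,::-1]); np.save(f'pics/{save}.npy',f,allow_pickle=True); return f
def load(s): return np.load(f'pics/{s}.npy',allow_pickle=True).item()
def ray(f,u,v,z):
    d=rot(f['attitude'])@np.array([(u-f['cx'])/f['fx'],-(v-f['cy'])/f['fy'],-1.]); o=np.array(f['origin'])
    return o+d*(z-o[2])/d[2]
def proj(f,p):
    q=rot(f['attitude']).T@(np.array(p)-f['origin']); return f['cx']-f['fx']*q[0]/q[2], f['cy']+f['fy']*q[1]/q[2]
E
python3 - <<'E'
from h import *
for n in ('scene','side','wrist'):
    f=grab(n,n+'0'); print({k:v for k,v in f.items() if k!='color'})
print(ctrl.get_state())
E
```

```text
{'fx': 402.60045001649974, 'fy': 402.60045001649974, 'cx': 318.3671079129962, 'cy': 198.44094098981986, 'origin': array([ 0.8993573 , -0.68184138,  0.79826639]), 'attitude': array([0.82573082, 0.00117289, 0.5264137 ])}
{'fx': 390.451646356934, 'fy': 390.451646356934, 'cx': 324.15258088477066, 'cy': 205.51660651961217, 'origin': array([0.18544011, 0.68167854, 0.89844138]), 'attitude': array([ 0.71269061,  0.01465702, -2.69556667])}
{'fx': 288.40399679500166, 'fy': 288.40399679500166, 'cx': 318.69019944448263, 'cy': 203.32341670300235, 'origin': array([ 0.10925665, -0.54534562,  0.37333344]), 'attitude': array([-3.17648527e-01, -1.61550354e-03,  1.91336393e+00])}
{'t': 0.15, 'joint_positions': array([-9.43391612e-01,  2.55590701e-01,  1.07332314e-01, -3.57601019e-04,
       -1.42387695e+00, -2.84583502e-01]), 'dq': array([-0.00093493, -0.00155569,  0.00216422,  0.00117309, -0.00050658,
       -0.00032022]), 'effort': array([ 3.41450714e-04, -3.86943126e+01,  2.38081473e+01,  5.36654636e+00,
       -4.53462271e-03, -6.12602790e-06]), 'tool_pos': array([ 0.18481521, -0.51767087,  0.24962581]), 'tcp_rot': array([ 3.14020820e+00, -3.64860422e-05, -2.79882400e+00]), 'contact_force': array([ 0.23873303, -0.21952549, -0.12838777]), 'wrist_torque': array([ 0.00949551, -0.01140309, -0.01966027]), 'gripper_force': 0.0, 'gripper_width': 0.08557995734134177}
```

```bash
ls .
```

```text
h.py
pics
```

View pics/scene0.png

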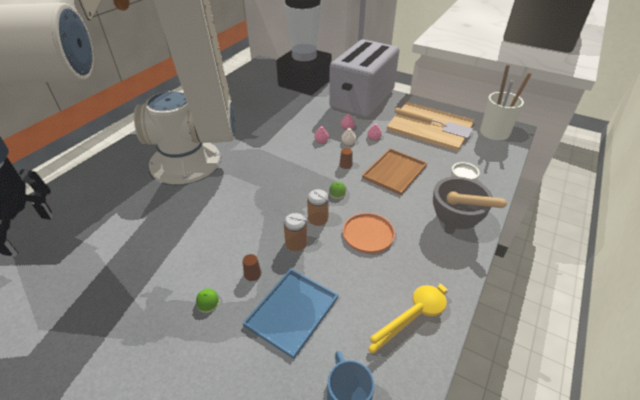

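View pics/side0.png

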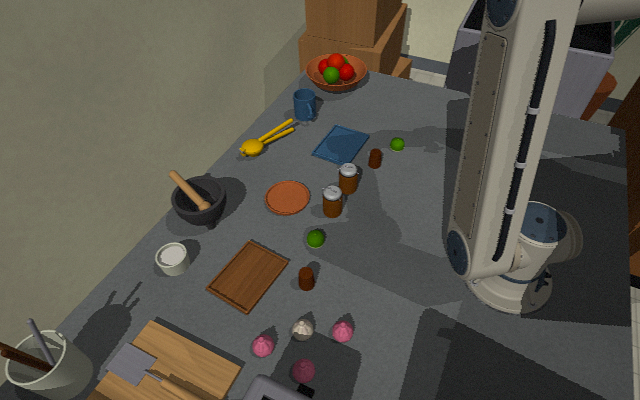

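Scene view: cones at (346,158) and (251,267), limes at (338,188) and (207,299), and the garlic at (348,136) between three pink ones. The jars are at (295,232) and (318,206). Side view: garlic (302,329), tray (248,276), saucer (288,197), blue dish (340,145).

```bash
cat > m.py <<'E'
from h import *
def blobs(f,lo,hi,amin=60):
    hsv=cv2.cvtColor(f['color'],cv2.COLOR_RGB2HSV); m=cv2.inRange(hsv,lo,hi)
    m=cv2.morphologyEx(m,cv2.MORPH_OPEN,np.ones((2,2)))
    n,l,s,c=cv2.connectedComponentsWithStats(m)
    return [(tuple(np.round(c[i],1)),tuple(s[i])) for i in range(1,n) if s[i][4]>amin], l
def tri(fa,pa,fb,pb):
    o1,o2=np.array(fa['origin']),np.array(fb['origin'])
    d1=ray(fa,*pa,0)-o1; d2=ray(fb,*pb,0)-o2
    t=np.linalg.lstsq(np.c_[d1,-d2],o2-o1,rcond=None)[0]
    a,b=o1+d1*t[0],o2+d2*t[1]; return (a+b)/2,np.linalg.norm(a-b)
E
python3 - <<'E'
from m import *
S,D=load('scene0'),load('side0')
for n,f,pts in (('scene',S,[(346,158),(251,267),(338,188),(207,299),(348,137),(321,135),(395,172),(290,312),(368,233),(318,198)]),('side',D,[(306,280),(375,158),(316,240),(397,144),(302,329),(343,331),(248,276),(340,145),(288,197),(348,172)])):
    hsv=cv2.cvtColor(f['color'],cv2.COLOR_RGB2HSV)
    for u,v in pts: print(n,u,v,hsv[v,u])
C={'lime':((35,120,40),(65,255,255)),'cone':((0,90,25),(12,255,130)),'white':((8,5,110),(35,75,255)),'blue':((98,90,50),(115,255,255))}
for k,(lo,hi) in C.items():
    for n,f in (('scene',S),('side',D)):
        print(k,n,[b for b in blobs(f,lo,hi)[0]])
E
```

```text
scene 346 158 [10 97 87]
scene 251 267 [ 8 91 81]
scene 338 188 [ 44 143 130]
scene 207 299 [ 44 171 137]
scene 348 137 [ 18  33 170]
scene 321 135 [172  92 167]
scene 395 172 [ 14 126 180]
scene 290 312 [103  97 152]
scene 368 233 [ 12 132 216]
scene 318 198 [ 30   5 213]
side 306 280 [ 13 255  64]
side 375 158 [ 12 210  63]
side 316 240 [ 44 255 105]
side 397 144 [ 43 255 123]
side 302 329 [ 16  46 172]
side 343 331 [172 129 180]
side 248 276 [ 13 174  97]
side 340 145 [103 150  85]
side 288 197 [ 10 188 144]
side 348 172 [ 60   4 187]
lime scene [((np.float64(338.8), np.float64(187.7)), (np.int32(332), np.int32(184), np.int32(14), np.int32(9), np.int32(98))), ((np.float64(207.7), np.float64(300.4)), (np.int32(198), np.int32(290), np.int32(21), np.int32(22), np.int32(365)))]
lime side [((np.float64(331.8), np.float64(75.7)), (np.int32(324), np.int32(68), np.int32(16), np.int32(16), np.int32(204))), ((np.float64(397.8), np.float64(145.0)), (np.int32(391), np.int32(139), np.int32(14), np.int32(13), np.int32(158))), ((np.float64(316.0), np.float64(239.5)), (np.int32(308), np.int32(231
[... 2793 characters left out ...]
oat64(294.3)), (np.int32(470), np.int32(277), np.int32(59), np.int32(38), np.int32(1375))), ((np.float64(636.3), np.float64(346.8)), (np.int32(632), np.int32(300), np.int32(8), np.int32(100), np.int32(605))), ((np.float64(303.0), np.float64(329.2)), (np.int32(294), np.int32(322), np.int32(19), np.int32(14), np.int32(192)))]
blue scene [((np.float64(290.6), np.float64(314.6)), (np.int32(245), np.int32(276), np.int32(93), np.int32(82), np.int32(3942)))]
blue side [((np.float64(305.1), np.float64(105.0)), (np.int32(295), np.int32(89), np.int32(21), np.int32(33), np.int32(600))), ((np.float64(340.9), np.float64(145.7)), (np.int32(313), np.int32(125), np.int32(57), np.int32(41), np.int32(1367)))]
```

View pics/wrist0.png

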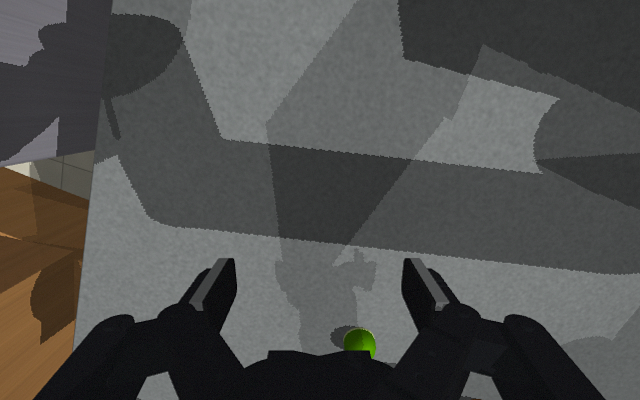

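The wrist view shows one lime half at (360,343), mostly behind the gripper body. Next step is positions from both views.

Run:
```python
from m import *
S,D=load('scene0'),load('side0')
P={'coneA':((346.5,158.5),(306.5,279),.028),'coneB':((251.3,267.5),(375.3,158.5),.028),'limeA':((338.3,189),(316,239),.016),'limeB':((207.5,300),(397.6,144.5),.016),'garlic':((348.3,137),(302.5,329.5),.022),'pink1':((321.5,134.5),(343,331.5),.022),'pink2':((374,132),(262,346.5),.022),'pink3':((347.5,122),(303,370.5),.022),'jarA':((295,231),(348,178),.047),'jarB':((318,206),(332.5,201.5),.047)}
for k,(a,b,z) in P.items():
    X,e=tri(S,a,D,b); print(k,X.round(3),round(e,3),ray(S,*a,z).round(3),ray(D,*b,z).round(3))
C={'blue':((98,70,40),(115,255,255)),'brown':((6,80,60),(20,255,255))}
for n,f in (('scene',S),('side',D)):
  for k,(lo,hi) in C.items():
    hsv=cv2.cvtColor(f['color'],cv2.COLOR_RGB2HSV); m=cv2.inRange(hsv,lo,hi)
    for c in cv2.findContours(m,cv2.RETR_EXTERNAL,cv2.CHAIN_APPROX_NONE)[0]:
        if cv2.contourArea(c)<700: continue
        h=cv2.convexHull(c); q=cv2.approxPolyDP(h,6,True)[:,0]; (u,v),_,_=cv2.fitEllipse(h)
        print(n,k,cv2.contourArea(c),(round(u),round(v)),ray(f,u,v,.012).round(3))
        if len(q)==4: print('   ',[ray(f,*map(float,p),.012)[:2].round(3).tolist() for p in q])
```

```text
coneA [0.459 0.249 0.024] 0.004 [0.462 0.245 0.028] [0.456 0.25  0.028]
coneB [ 0.459 -0.248  0.025] 0.003 [ 0.463 -0.25   0.028] [ 0.457 -0.246  0.028]
limeA [0.498 0.119 0.012] 0.006 [0.503 0.116 0.016] [0.494 0.12  0.016]
limeB [ 0.42  -0.364  0.009] 0.004 [ 0.426 -0.366  0.016] [ 0.416 -0.357  0.016]
garlic [0.406 0.368 0.018] 0.001 [0.409 0.363 0.022] [0.405 0.369 0.022]
pink1 [0.319 0.333 0.02 ] 0.003 [0.322 0.331 0.022] [0.318 0.334 0.022]
pink2 [0.47  0.442 0.017] 0.002 [0.472 0.435 0.022] [0.469 0.444 0.022]
pink3 [0.361 0.45  0.019] 0.0 [0.363 0.447 0.022] [0.361 0.451 0.022]
jarA [ 0.497 -0.111  0.044] 0.001 [ 0.499 -0.113  0.047] [ 0.496 -0.108  0.047]
jarB [ 0.501 -0.003  0.044] 0.003 [ 0.504 -0.005  0.047] [ 0.499 -0.001  0.047]
scene blue 1562.0 (349, 385) [ 0.786 -0.372  0.012]
    [[0.735, -0.325], [0.804, -0.325], [0.832, -0.375], [0.764, -0.415]]
scene blue 4282.5 (289, 312) [ 0.6   -0.296  0.012]
    [[0.671, -0.205], [0.663, -0.379], [0.529, -0.37], [0.536, -0.195]]
scene brown 1575.5 (368, 233) [0.651 0.006 0.012]
scene brown 1572.5 (395, 171) [0.613 0.283 0.012
[... 195 characters left out ...]
rown 4081.0 (83, 113) [-0.531  0.023  0.012]
    [[-0.6, 0.545], [-0.458, 0.404], [-0.477, -0.29], [-0.618, -0.228]]
side blue 986.0 (539, 223) [-0.059 -0.204  0.012]
    [[-0.021, -0.269], [-0.096, -0.265], [-0.105, -0.154], [-0.016, -0.151]]
side blue 1337.0 (341, 144) [ 0.598 -0.285  0.012]
    [[0.662, -0.376], [0.531, -0.373], [0.532, -0.212], [0.665, -0.195]]
side brown 6215.5 (161, 388) [0.622 0.611 0.012]
    [[0.754, 0.695], [0.751, 0.502], [0.49, 0.502], [0.489, 0.572]]
side brown 3086.0 (246, 277) [0.605 0.302 0.012]
    [[0.664, 0.199], [0.531, 0.214], [0.55, 0.39], [0.685, 0.372]]
side brown 1190.0 (287, 197) [0.646 0.015 0.012]
side brown 8136.0 (355, 38) [ 0.846 -1.015  0.012]
```

>>> drive_tool(
  moves=[
    [0.027,0.027,-0.008,0,0,0.1228,-0.6],
    [0.027,0.027,-0.008,0,0,0.1228,-0.6],
    [0.027,0.027,-0.008,0,0,0.1228,-0.6],
    [0.027,0.027,-0.008,0,0,0.1228,-0.6],
    [0.027,0.027,-0.008,0,0,0.1228,-0.6],
  ],
)

```text
t: 0.57
tool_pos: [0.3206, -0.3815, 0.2097]
tcp_rot: [3.141, 0.0, -2.179]
contact_force: [0.4, -0.2, 0.8]
gripper_width: 0.0684
gripper_force: 0.0
```

>>> drive_tool(
  moves=[
    [0.027,0.027,-0.008,0,0,0.1228,-0.6],
    [0.027,0.027,-0.008,0,0,0.1228,-0.6],
    [0.027,0.027,-0.008,0,0,0.1228,-0.6],
    [0.027,0.027,-0.008,0,0,0.1228,-0.6],
    [0.027,0.027,-0.008,0,0,0.1228,-0.6],
  ],
)

```text
t: 0.98
tool_pos: [0.4558, -0.2462, 0.1698]
tcp_rot: [3.141, 0.0, -1.565]
contact_force: [0.7, -0.9, -0.1]
gripper_width: 0.0686
gripper_force: 0.0
```

Run:
```python
from h import *
f=grab('wrist','wrist1'); s=ctrl.get_state()
print(s['t'],s['tool_pos'],s['tcp_rot'],s['joint_positions'],s['gripper_width'],s['contact_force'],ctrl.tips_ahead)
print(f['origin'],proj(f,[.459,-.248,.028]))
```

```text
1.0333 [ 0.45912774 -0.24239503  0.16776966] [ 3.14100645e+00  2.27572024e-03 -1.55399654e+00] [-0.18525984  0.23660412 -0.12875158 -0.00226012 -1.20647247  0.2028667 ] 0.0680931637208238 [ 4.98811272  4.58227929 -1.96863066] 0.019
[ 0.45640637 -0.32720887  0.29366564] (np.float64(315.2782956128907), np.float64(195.09558652024117))
```

View pics/wrist1.png

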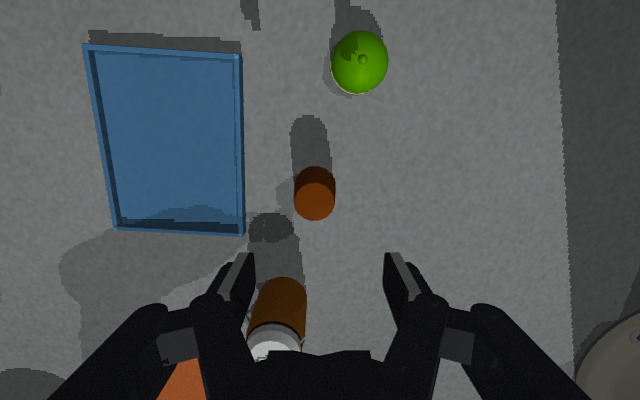

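Wrist view: cone top face at (315,201), lime at (360,62), and the blue dish with inner corners near (94,48), (239,60), (241,232) and (118,226). Refining from these.

Run:
```python
from m import *
f=load('wrist1'); s=ctrl.get_state(); print(s['tool_pos'],s['tcp_rot'])
print('cone top',ray(f,315,201,.056)); print('lime',ray(f,360,62,.018))
print([ray(f,*p,.014)[:2].round(3) for p in ((84,44),(241,54),(245,235),(115,229))])
print([proj(f,list(s['tool_pos']))])
```

```text
[ 0.45912774 -0.24239503  0.16776966] [ 3.14100645e+00  2.27572024e-03 -1.55399654e+00]
cone top [ 0.45895484 -0.25101759  0.056     ]
lime [ 0.42062875 -0.36554876  0.018     ]
[array([ 0.659, -0.379]), array([ 0.524, -0.372]), array([ 0.533, -0.199]), array([ 0.67 , -0.205])]
[(np.float64(312.1116055400589), np.float64(284.54955029221975))]
```

>>> drive_tool(
  moves=[
    [0,0,0,0,0,0,-0.6],
    [0,0,0,0,0,0,-0.6],
    [0,0,0,0,0,0,-0.6],
    [0,0,0,0,0,0,-0.6],
    [0,0,0,0,0,0,-0.6],
  ],
)

```text
t: 1.45
tool_pos: [0.4543, -0.2488, 0.1706]
tcp_rot: [-3.141, -0.0, -1.573]
contact_force: [0.5, 0.7, -0.7]
gripper_width: 0.0684
gripper_force: 0.0
```

>>> drive_tool(
  moves=[
    [0.005,-0.001,-0.035,0,0,0,-0.6],
    [0,0,-0.035,0,0,0,-0.6],
    [0,0,-0.035,0,0,0,-0.6],
    [0,0,-0.025,0,0,0,-0.6],
    [0,0,-0.011,0,0,0,-0.6],
  ],
)

```text
t: 1.87
tool_pos: [0.457, -0.2489, 0.0258]
tcp_rot: [3.136, 0.002, -1.573]
contact_force: [-0.7, 0.5, -0.8]
gripper_width: 0.0686
gripper_force: 0.0
```

>>> drive_tool(
  moves=[
    [0,0,0,0,0,0,-0.6],
    [0,0,0,0,0,0,0.2],
    [0,0,0,0,0,0,0.5],
    [0,0,0,0,0,0,0.8],
    [0,0,0,0,0,0,0.8],
  ],
)

```text
t: 2.28
tool_pos: [0.461, -0.2497, 0.0313]
tcp_rot: [-3.138, -0.001, -1.571]
contact_force: [-1.5, -0.7, 6.4]
gripper_width: 0.0388
gripper_force: 60.9
```

>>> drive_tool(
  moves=[
    [0,0,0,0,0,0,0.8],
    [0,0,0,0,0,0,0.8],
    [0,0,0.02,0,0,0,0.8],
    [0,0,0.03,0,0,0,0.8],
    [0,0,0.03,0,0,0,0.8],
  ],
)

```text
t: 2.7
tool_pos: [0.4594, -0.2488, 0.1104]
tcp_rot: [3.141, 0.0, -1.571]
contact_force: [1.3, -0.2, 0.4]
gripper_width: 0.0388
gripper_force: 60.6
```

>>> drive_tool(
  moves=[
    [0,0,0.035,0,0,0,0.8],
    [0.011,0.0185,0.035,0,0,0,0.8],
    [0.011,0.0385,0,0,0,0,0.8],
    [0.011,0.0385,0,0,0,0,0.8],
    [0.011,0.0385,0,0,0,0,0.8],
  ],
)

```text
t: 3.12
tool_pos: [0.5044, -0.1135, 0.1809]
tcp_rot: [-3.138, 0.001, -1.572]
contact_force: [1.3, -0.8, -1.1]
gripper_width: 0.0385
gripper_force: 60.6
```

>>> drive_tool(
  moves=[
    [0.011,0.0385,0,0,0,0,0.8],
    [0.011,0.0385,0,0,0,0,0.8],
    [0.011,0.0385,0,0,0,0,0.8],
    [0.011,0.0385,0,0,0,0,0.8],
    [0.011,0.0385,0,0,0,0,0.8],
  ],
)

```text
t: 3.53
tool_pos: [0.5591, 0.0797, 0.1803]
tcp_rot: [-3.14, 0.001, -1.571]
contact_force: [0.1, -0.3, 0.2]
gripper_width: 0.0391
gripper_force: 60.6
```

>>> drive_tool(
  moves=[
    [0.011,0.0385,0,0,0,0,0.8],
    [0.011,0.0385,0,0,0,0,0.8],
    [0.011,0.0385,0,0,0,0,0.8],
    [0.01,0.03,0,0,0,0,0.8],
    [0,0,0,0,0,0,0.8],
  ],
)

```text
t: 3.95
tool_pos: [0.6026, 0.2284, 0.1785]
tcp_rot: [-3.141, 0.001, -1.567]
contact_force: [-0.9, -0.8, -0.2]
gripper_width: 0.0388
gripper_force: 60.6
```

>>> drive_tool(
  moves=[
    [0,0,0,0,0,0,0.8],
    [0,0,0,0,0,0,0.8],
    [0,0,0,0,0,0,0.8],
    [0,0,0,0,0,0,0.8],
    [0,0,0,0,0,0,0.8],
  ],
)

```text
t: 4.37
tool_pos: [0.6019, 0.2221, 0.1799]
tcp_rot: [-3.141, 0.0, -1.572]
contact_force: [0.5, -0.3, -1.0]
gripper_width: 0.0387
gripper_force: 60.6
```

Run:
```python
from h import *
f=grab('wrist','wrist2'); s=ctrl.get_state()
print(s['t'],s['tool_pos'],s['tcp_rot'],s['gripper_width'])
```

```text
4.4167 [0.60190047 0.22220494 0.17978708] [-3.14108066e+00  3.66773116e-04 -1.57184278e+00] 0.03885868520376876
```

View pics/wrist2.png

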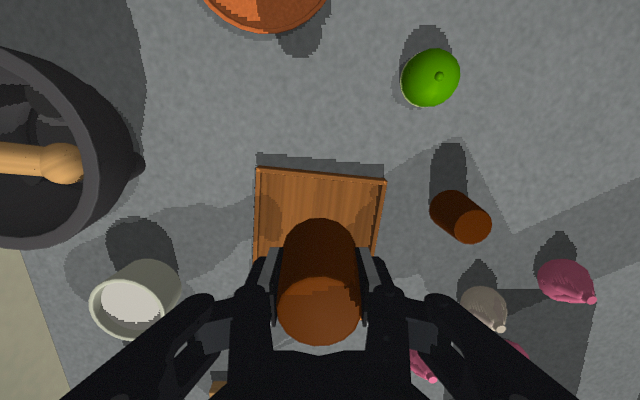

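Cone is held upright. The tray's near corners are at (258,168) and (386,180), cone A's top at (472,224), lime A at (431,77) and the garlic at (484,308).

Run:
```python
from m import *
f=load('wrist2')
print([ray(f,*p,.014)[:2].round(3) for p in ((256,167),(387,180),(371,250))])
print('coneA',ray(f,472,224,.056),'lime',ray(f,431,77,.018),'garlic',ray(f,484,308,.022))
S=load('scene0'); print([proj(S,p) for p in ([.606,.252,.006],[.612,.33,.006])])
```

```text
[array([0.666, 0.198]), array([0.532, 0.211]), array([0.544, 0.292])]
coneA [0.45996996 0.24310325 0.056     ] lime [0.49942451 0.11419321 0.018     ] garlic [0.40900179 0.36297582 0.022     ]
[(np.float64(388.721167570365), np.float64(177.24746602512727)), (np.float64(400.02417191434114), np.float64(164.3416260885645))]
```

>>> drive_tool(
  moves=[
    [0.002,0.034,0,0,0,0,0.8],
    [0,0,-0.03,0,0,0,0.8],
    [0,0,-0.04,0,0,0,0.8],
    [0,0,-0.035,0,0,0,0.8],
    [0,0,-0.02,0,0,0,0.8],
  ],
)

```text
t: 4.83
tool_pos: [0.6016, 0.2557, 0.0499]
tcp_rot: [3.136, -0.002, -1.572]
contact_force: [-0.3, 0.5, -1.0]
gripper_width: 0.0389
gripper_force: 60.6
```

>>> drive_tool(
  moves=[
    [0,0,-0.006,0,0,0,0.8],
    [0,0,0,0,0,0,0.8],
    [0,0,-0.004,0,0,0,0.8],
    [0,0,-0.004,0,0,0,0.8],
    [0,0,-0.003,0,0,0,0.8],
  ],
)

```text
t: 5.25
tool_pos: [0.6049, 0.2576, 0.0389]
tcp_rot: [-3.139, 0.002, -1.571]
contact_force: [-0.2, 0.0, -0.3]
gripper_width: 0.0386
gripper_force: 60.6
```

>>> drive_tool(
  moves=[
    [0,0,0,0,0,0,0.8],
    [0,0,0,0,0,0,0.8],
    [0,0,0,0,0,0,0.8],
    [0,0,0,0,0,0,0.8],
    [0,0,0,0,0,0,0.8],
  ],
)

```text
t: 5.67
tool_pos: [0.604, 0.2571, 0.0376]
tcp_rot: [-3.141, 0.0, -1.571]
contact_force: [0.0, 0.3, -0.9]
gripper_width: 0.0388
gripper_force: 60.6
```

>>> drive_tool(
  moves=[
    [0,0,-0.001,0,0,0,0.8],
    [0,0,0,0,0,0,0.8],
    [0,0,0,0,0,0,0.3],
    [0,0,0,0,0,0,0],
    [0,0,0,0,0,0,-0.3],
  ],
)

```text
t: 6.08
tool_pos: [0.604, 0.2571, 0.0363]
tcp_rot: [-3.141, 0.0, -1.571]
contact_force: [-0.1, -0.8, -0.8]
gripper_width: 0.0532
gripper_force: 0.0
```

>>> drive_tool(
  moves=[
    [0,0,0,0,0,0,-0.5],
    [0,0,0,0,0,0,-0.5],
    [0,0,0.03,0,0,0,-0.5],
    [0,0,0.04,0,0,0,-0.5],
    [0,0,0.04,0,0,0,-0.6],
  ],
)

```text
t: 6.5
tool_pos: [0.6032, 0.2565, 0.1464]
tcp_rot: [3.139, -0.002, -1.571]
contact_force: [1.4, 0.7, 0.7]
gripper_width: 0.0682
gripper_force: 0.0
```

>>> drive_tool(
  moves=[
    [-0.036,-0.005,0.004,0,0,0,-0.6],
    [-0.036,-0.005,0,0,0,0,-0.6],
    [-0.036,0,0,0,0,0,-0.6],
    [-0.036,0,0,0,0,0,-0.6],
    [0,0,0,0,0,0,-0.6],
  ],
)

```text
t: 6.92
tool_pos: [0.4543, 0.2457, 0.15]
tcp_rot: [3.138, -0.001, -1.57]
contact_force: [1.5, -0.0, -0.3]
gripper_width: 0.0684
gripper_force: 0.0
```

>>> drive_tool(
  moves=[
    [0,0,0,0,0,0,-0.6],
    [0,0,0,0,0,0,-0.6],
    [0,0,0,0,0,0,-0.6],
    [0,0,0,0,0,0,-0.6],
    [0,0,0,0,0,0,-0.6],
  ],
)

```text
t: 7.33
tool_pos: [0.4606, 0.247, 0.15]
tcp_rot: [3.141, -0.0, -1.572]
contact_force: [0.2, -0.1, -0.2]
gripper_width: 0.0681
gripper_force: 0.0
```

Run:
```python
from m import *
f=grab('wrist','wrist3'); s=ctrl.get_state()
print(s['t'],s['tool_pos'],s['tcp_rot'])
S=grab('scene','scene3')
a=f['color']; b=cv2.resize(S['color'][80:280,240:440],(400,400))
cv2.imwrite('pics/c3.png',np.hstack([a[:, 120:520],b])[:,:,::-1])
```

```text
7.3833 [0.46048907 0.24698335 0.14993419] [ 3.14128479e+00 -3.64366623e-04 -1.57156780e+00]
```

View pics/c3.png

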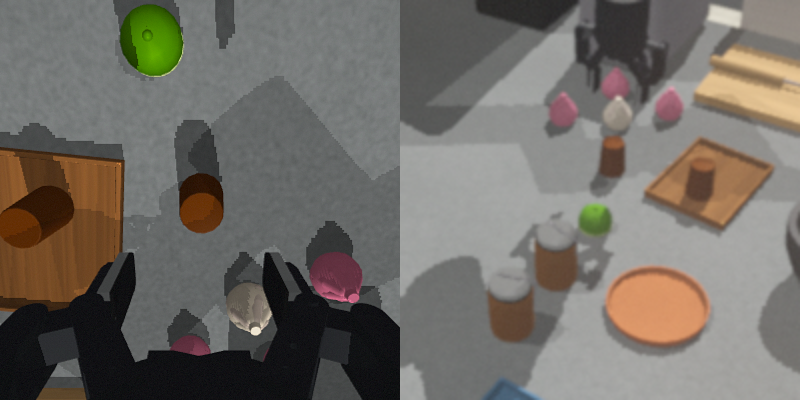

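Cone B stands in the tray. In full-frame wrist pixels, cone A's top is at (321,212), the garlic stalk tip at (375,331), and lime A at (272,40).

Run:
```python
from m import *
f=load('wrist3')
print(ray(f,321.5,212,.056),ray(f,321.5,187,.0)); print('g',ray(f,375,331,.052),ray(f,369,304,.02)); print('l',ray(f,272,40,.018))
```

```text
[0.4583359  0.24512106 0.056     ] [0.45778148 0.23934908 0.        ]
g [0.40734272 0.36656078 0.052     ] [0.40801648 0.36063711 0.02      ]
l [0.49717077 0.11492661 0.018     ]
```

>>> drive_tool(
  moves=[
    [-0.002,-0.001,-0.03,0,0,0,-0.6],
    [0,0,-0.035,0,0,0,-0.6],
    [0,0,-0.03,0,0,0,-0.6],
    [0,0,-0.018,0,0,0,-0.6],
    [0,0,-0.007,0,0,0,-0.6],
  ],
)

```text
t: 7.85
tool_pos: [0.4564, 0.2445, 0.0271]
tcp_rot: [3.137, -0.004, -1.572]
contact_force: [0.2, -0.0, 0.6]
gripper_width: 0.0684
gripper_force: 0.0
```

>>> drive_tool(
  moves=[
    [0,0,0,0,0,0,-0.6],
    [0,0,0,0,0,0,0.2],
    [0,0,0,0,0,0,0.5],
    [0,0,0,0,0,0,0.8],
    [0,0,0,0,0,0,0.8],
  ],
)

```text
t: 8.27
tool_pos: [0.459, 0.2469, 0.0324]
tcp_rot: [-3.138, 0.002, -1.57]
contact_force: [-2.5, -0.6, 6.2]
gripper_width: 0.0388
gripper_force: 60.6
```

>>> drive_tool(
  moves=[
    [0,0,0,0,0,0,0.8],
    [0,0,0.02,0,0,0,0.8],
    [0,0,0.035,0,0,0,0.8],
    [0,0,0.035,0,0,0,0.8],
    [0,0,0.035,0,0,0,0.8],
  ],
)

```text
t: 8.68
tool_pos: [0.4577, 0.2459, 0.1576]
tcp_rot: [-3.141, 0.001, -1.571]
contact_force: [0.7, 0.9, -1.0]
gripper_width: 0.0386
gripper_force: 60.8
```

>>> drive_tool(
  moves=[
    [0.0305,0.0165,0,0,0,0,0.8],
    [0.0305,0.0165,0,0,0,0,0.8],
    [0.0305,0.0165,0,0,0,0,0.8],
    [0.0305,0.0165,0,0,0,0,0.8],
    [0.0305,0.0165,0,0,0,0,0.8],
  ],
)

```text
t: 9.1
tool_pos: [0.6118, 0.3292, 0.1564]
tcp_rot: [-3.14, 0.001, -1.571]
contact_force: [0.8, 0.6, -0.4]
gripper_width: 0.0389
gripper_force: 60.8
```

>>> drive_tool(
  moves=[
    [0,0,0,0,0,0,0.8],
    [0,0,0,0,0,0,0.8],
    [0,0,-0.035,0,0,0,0.8],
    [0,0,-0.035,0,0,0,0.8],
    [0,0,-0.025,0,0,0,0.8],
  ],
)

```text
t: 9.52
tool_pos: [0.6088, 0.3279, 0.059]
tcp_rot: [3.14, 0.001, -1.571]
contact_force: [0.8, 0.3, -1.0]
gripper_width: 0.0386
gripper_force: 60.8
```

>>> drive_tool(
  moves=[
    [0,0,-0.01,0,0,0,0.8],
    [0,0,0,0,0,0,0.8],
    [0,0,-0.005,0,0,0,0.8],
    [0,0,-0.004,0,0,0,0.8],
    [0,0,-0.003,0,0,0,0.8],
  ],
)

```text
t: 9.93
tool_pos: [0.6113, 0.3292, 0.0403]
tcp_rot: [-3.139, 0.002, -1.571]
contact_force: [-0.4, -0.3, -0.2]
gripper_width: 0.0384
gripper_force: 60.8
```

>>> drive_tool(
  moves=[
    [0,0,0,0,0,0,0.8],
    [0,0,0,0,0,0,0.8],
    [0,0,0,0,0,0,0.8],
    [0,0,0,0,0,0,0.8],
    [0,0,0,0,0,0,0.8],
  ],
)

```text
t: 10.35
tool_pos: [0.6105, 0.3286, 0.0386]
tcp_rot: [-3.141, 0.0, -1.571]
contact_force: [0.7, -0.1, -0.5]
gripper_width: 0.039
gripper_force: 60.8
```

>>> drive_tool(
  moves=[
    [0,0,-0.002,0,0,0,0.8],
    [0,0,0,0,0,0,0.8],
    [0,0,0,0,0,0,0.3],
    [0,0,0,0,0,0,0],
    [0,0,0,0,0,0,-0.3],
  ],
)

```text
t: 10.77
tool_pos: [0.6106, 0.3287, 0.0366]
tcp_rot: [-3.141, 0.001, -1.571]
contact_force: [0.2, -0.1, -1.0]
gripper_width: 0.0533
gripper_force: 0.0
```

>>> drive_tool(
  moves=[
    [0,0,0,0,0,0,-0.5],
    [0,0,0,0,0,0,-0.5],
    [0,0,0.035,0,0,0,-0.5],
    [0,0,0.04,0,0,0,-0.5],
    [0,0,0.04,0,0,0,-0.6],
  ],
)

```text
t: 11.18
tool_pos: [0.6099, 0.328, 0.1516]
tcp_rot: [3.14, -0.002, -1.571]
contact_force: [1.7, 1.1, 0.3]
gripper_width: 0.0682
gripper_force: 0.0
```

>>> drive_tool(
  moves=[
    [-0.0185,-0.036,0,0,0,0,-0.6],
    [-0.0185,-0.036,0,0,0,0,-0.6],
    [-0.0185,-0.036,0,0,0,0,-0.6],
    [-0.0185,-0.036,0,0,0,0,-0.6],
    [-0.0185,-0.036,0,0,0,0,-0.6],
  ],
)

```text
t: 11.6
tool_pos: [0.5167, 0.1469, 0.1512]
tcp_rot: [-3.141, -0.0, -1.57]
contact_force: [-0.2, -1.0, 0.7]
gripper_width: 0.0683
gripper_force: 0.0
```

>>> drive_tool(
  moves=[
    [-0.02,-0.034,0,0,0,0,-0.6],
    [0,0,0,0,0,0,-0.6],
    [0,0,0,0,0,0,-0.6],
    [0,0,0,0,0,0,-0.6],
    [0,0,0,0,0,0,-0.6],
  ],
)

```text
t: 12.02
tool_pos: [0.4985, 0.1152, 0.1513]
tcp_rot: [-3.141, 0.0, -1.57]
contact_force: [0.0, -0.5, 0.9]
gripper_width: 0.0686
gripper_force: 0.0
```

Run:
```python
from m import *
f=grab('wrist','wrist4'); s=ctrl.get_state()
print(s['t'],s['tool_pos'],s['tcp_rot'])
S=grab('scene','scene4')
for b in blobs(f,(35,120,40),(65,255,255),300)[0]: print(b,ray(f,*b[0],.017),ray(f,b[1][0]+b[1][2]/2,b[1][1]+b[1][3]/2,.017))
a=f['color']; b=cv2.resize(S['color'][80:280,240:440],(400,400))
cv2.imwrite('pics/c4.png',np.hstack([a[:, 120:520],b])[:,:,::-1])
```

```text
12.0667 [0.49845406 0.11535843 0.15112513] [-3.14151329e+00  6.14945123e-05 -1.57007346e+00]
((np.float64(319.7), np.float64(197.7)), (np.int32(294), np.int32(172), np.int32(52), np.int32(53), np.int32(2193))) [0.49758413 0.11376696 0.017     ] [0.49730188 0.11455127 0.017     ]
```

View pics/c4.png

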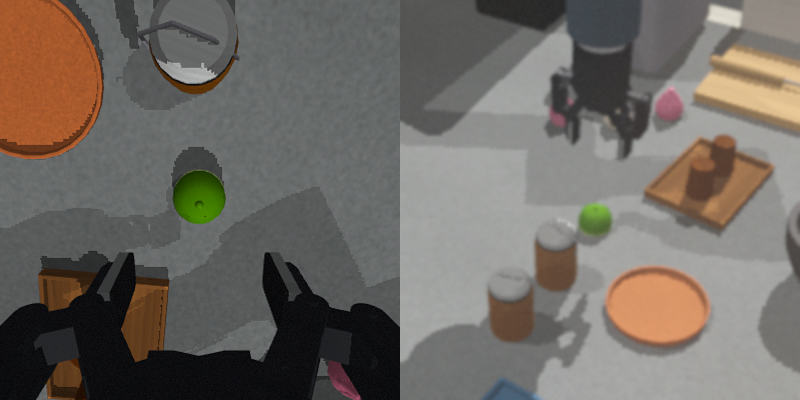

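Both cones stand in the tray. Lime A is at full-frame (320,198), clear of the jar.

>>> drive_tool(
  moves=[
    [-0.001,-0.001,-0.035,0,0,0,-0.6],
    [0,0,-0.035,0,0,0,-0.6],
    [0,0,-0.03,0,0,0,-0.6],
    [0,0,-0.015,0,0,0,-0.6],
    [0,0,-0.006,0,0,0,-0.6],
  ],
)

```text
t: 12.53
tool_pos: [0.4953, 0.1133, 0.0271]
tcp_rot: [3.136, -0.002, -1.57]
contact_force: [0.6, 0.5, 0.4]
gripper_width: 0.0686
gripper_force: 0.0
```

>>> drive_tool(
  moves=[
    [0,0,-0.003,0,0,0,-0.6],
    [0,0,-0.003,0,0,0,-0.6],
    [0,0,-0.002,0,0,0,-0.6],
    [0,0,-0.001,0,0,0,-0.6],
    [0,0,0,0,0,0,-0.6],
  ],
)

```text
t: 12.95
tool_pos: [0.4974, 0.1138, 0.022]
tcp_rot: [-3.14, 0.001, -1.571]
contact_force: [-0.6, 0.0, 0.3]
gripper_width: 0.0684
gripper_force: 0.0
```

>>> drive_tool(
  moves=[
    [0,0,0,0,0,0,-0.4],
    [0,0,0,0,0,0,-0.2],
    [0,0,0,0,0,0,0.3],
    [0,0,0,0,0,0,0.5],
    [0,0,0,0,0,0,0.5],
  ],
)

```text
t: 13.37
tool_pos: [0.4974, 0.1137, 0.0225]
tcp_rot: [-3.14, 0.0, -1.57]
contact_force: [-2.9, 0.2, 7.5]
gripper_width: 0.0471
gripper_force: 61.0
```

>>> drive_tool(
  moves=[
    [0,0,0,0,0,0,0.5],
    [0,0,0.01,0,0,0,0.5],
    [0,0,0.02,0,0,0,0.5],
    [0,0,0.03,0,0,0,0.5],
    [0,0,0.035,0,0,0,0.5],
  ],
)

```text
t: 13.78
tool_pos: [0.4956, 0.1129, 0.1166]
tcp_rot: [3.138, -0.002, -1.571]
contact_force: [1.4, 0.8, 0.3]
gripper_width: 0.0471
gripper_force: 61.9
```

>>> drive_tool(
  moves=[
    [0,0,0.035,0,0,0,0.5],
    [0,0,0.03,0,0,0,0.5],
    [0,0,0,0,0,0,0.5],
    [0,0,0,0,0,0,0.5],
    [0,0,0,0,0,0,0.5],
  ],
)

```text
t: 14.2
tool_pos: [0.4964, 0.1134, 0.1812]
tcp_rot: [3.141, 0.0, -1.571]
contact_force: [0.4, 0.1, -0.9]
gripper_width: 0.0471
gripper_force: 62.0
```

Run:
```python
from m import *
f=grab('wrist','wrist5'); s=ctrl.get_state()
print(s['t'],s['tool_pos'],s['tcp_rot'],s['gripper_width'],s['gripper_force'])
cv2.imwrite('pics/c5.png',f['color'][:, 120:520,::-1])
```

```text
14.25 [0.49610963 0.11326754 0.18048365] [ 3.13975485e+00 -4.50545912e-04 -1.57098571e+00] 0.04712437706500801 61.976689640432596
```

View pics/c5.png

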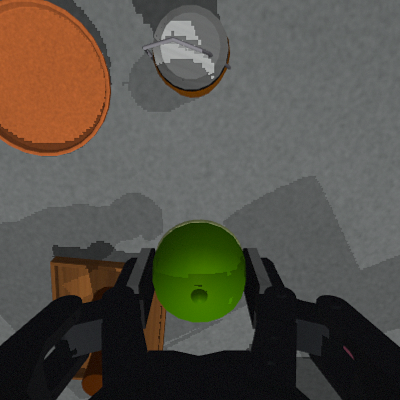

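Lime A is held level, cut face down.

>>> drive_tool(
  moves=[
    [0.0103,-0.0365,0,0,0,0,0.5],
    [0.0103,-0.0365,0,0,0,0,0.5],
    [0.0103,-0.0365,0,0,0,0,0.5],
    [0.0103,-0.0365,0,0,0,0,0.5],
    [0.0103,-0.0365,0,0,0,0,0.5],
  ],
)

```text
t: 14.67
tool_pos: [0.5478, -0.0707, 0.1799]
tcp_rot: [3.139, -0.0, -1.57]
contact_force: [0.8, 0.1, 0.3]
gripper_width: 0.0469
gripper_force: 62.0
```

>>> drive_tool(
  moves=[
    [0.0103,-0.0365,0,0,0,0,0.5],
    [0.0103,-0.0365,0,0,0,0,0.5],
    [0.0103,-0.0365,0,0,0,0,0.5],
    [0.0103,-0.0365,0,0,0,0,0.5],
    [0.0103,-0.0365,0,0,0,0,0.5],
  ],
)

```text
t: 15.08
tool_pos: [0.5993, -0.2532, 0.1795]
tcp_rot: [3.138, 0.001, -1.571]
contact_force: [1.0, 0.0, 0.5]
gripper_width: 0.0471
gripper_force: 62.0
```

>>> drive_tool(
  moves=[
    [0,0,-0.02,0,0,0,0.5],
    [0,0,-0.035,0,0,0,0.5],
    [0,0,-0.035,0,0,0,0.5],
    [0,0,-0.03,0,0,0,0.5],
    [0,0,-0.015,0,0,0,0.5],
  ],
)

```text
t: 15.5
tool_pos: [0.5962, -0.2506, 0.0398]
tcp_rot: [3.132, 0.003, -1.572]
contact_force: [-0.3, 0.3, -1.0]
gripper_width: 0.047
gripper_force: 62.0
```

>>> drive_tool(
  moves=[
    [0,0,-0.003,0,0,0,0.5],
    [0,0,0,0,0,0,0.5],
    [0,0,-0.004,0,0,0,0.5],
    [0,0,-0.004,0,0,0,0.5],
    [0,0,-0.003,0,0,0,0.5],
  ],
)

```text
t: 15.92
tool_pos: [0.6006, -0.2516, 0.0332]
tcp_rot: [-3.14, -0.0, -1.571]
contact_force: [0.6, 0.8, -1.4]
gripper_width: 0.0471
gripper_force: 62.0
```

>>> drive_tool(
  moves=[
    [0,0,0,0,0,0,0.5],
    [0,0,0,0,0,0,0.5],
    [0,0,0,0,0,0,0.5],
    [0,0,0,0,0,0,0.5],
    [0,0,0,0,0,0,0.5],
  ],
)

```text
t: 16.33
tool_pos: [0.6, -0.2515, 0.0326]
tcp_rot: [-3.141, -0.0, -1.571]
contact_force: [0.4, -0.6, 0.0]
gripper_width: 0.0472
gripper_force: 62.0
```

>>> drive_tool(
  moves=[
    [0,0,-0.002,0,0,0,0.5],
    [0,0,-0.0015,0,0,0,0.5],
    [0,0,0,0,0,0,0.5],
    [0,0,0,0,0,0,0.5],
    [0,0,0,0,0,0,0.5],
  ],
)

```text
t: 16.75
tool_pos: [0.5998, -0.2515, 0.0287]
tcp_rot: [3.141, 0.0, -1.571]
contact_force: [-0.5, -0.2, -0.7]
gripper_width: 0.0472
gripper_force: 62.0
```

>>> drive_tool(
  moves=[
    [0,0,-0.001,0,0,0,0.5],
    [0,0,0,0,0,0,0.5],
    [0,0,0,0,0,0,0],
    [0,0,0,0,0,0,-0.3],
    [0,0,0,0,0,0,-0.5],
  ],
)

```text
t: 17.17
tool_pos: [0.5999, -0.2515, 0.0277]
tcp_rot: [-3.141, 0.0, -1.571]
contact_force: [-0.6, -0.3, -0.1]
gripper_width: 0.0638
gripper_force: 0.0
```

>>> drive_tool(
  moves=[
    [0,0,0,0,0,0,-0.6],
    [0,0,0,0,0,0,-0.6],
    [0,0,0.04,0,0,0,-0.6],
    [0,0,0.04,0,0,0,-0.6],
    [0,0,0.04,0,0,0,-0.6],
  ],
)

```text
t: 17.58
tool_pos: [0.5993, -0.2515, 0.1486]
tcp_rot: [3.14, 0.0, -1.571]
contact_force: [0.8, -0.6, 0.2]
gripper_width: 0.0683
gripper_force: 0.0
```

>>> drive_tool(
  moves=[
    [-0.0305,-0.019,0,0,0,0,-0.6],
    [-0.0305,-0.019,0,0,0,0,-0.6],
    [-0.0305,-0.019,0,0,0,0,-0.6],
    [-0.0305,-0.019,0,0,0,0,-0.6],
    [-0.0305,-0.019,0,0,0,0,-0.6],
  ],
)

```text
t: 18.0
tool_pos: [0.4459, -0.347, 0.1478]
tcp_rot: [-3.141, -0.0, -1.57]
contact_force: [0.8, -0.5, -0.1]
gripper_width: 0.0684
gripper_force: 0.0
```

>>> drive_tool(
  moves=[
    [-0.027,-0.019,0,0,0,0,-0.6],
    [0,0,0,0,0,0,-0.6],
    [0,0,0,0,0,0,-0.6],
    [0,0,0,0,0,0,-0.6],
    [0,0,0,0,0,0,-0.6],
  ],
)

```text
t: 18.42
tool_pos: [0.4212, -0.3651, 0.1477]
tcp_rot: [-3.141, 0.0, -1.57]
contact_force: [0.5, 0.4, -0.5]
gripper_width: 0.0686
gripper_force: 0.0
```

Run:
```python
from m import *
f=grab('wrist','wrist6'); s=ctrl.get_state()
print(s['t'],s['tool_pos'],s['tcp_rot'])
S=grab('scene','scene6')
for b in blobs(f,(35,120,40),(65,255,255),300)[0]: print(b,ray(f,*b[0],.017),ray(f,b[1][0]+b[1][2]/2,b[1][1]+b[1][3]/2,.017))
a=f['color']; b=cv2.resize(S['color'][200:400,190:390],(400,400))
cv2.imwrite('pics/c6.png',np.hstack([a[:, 120:520],b])[:,:,::-1])
```

```text
18.4667 [ 0.42127997 -0.36495989  0.14762476] [-3.14154770e+00  9.71883965e-05 -1.56961331e+00]
((np.float64(320.0), np.float64(198.8)), (np.int32(294), np.int32(172), np.int32(53), np.int32(55), np.int32(2258))) [ 0.41995066 -0.36661345  0.017     ] [ 0.41948675 -0.36593545  0.017     ]
((np.float64(146.7), np.float64(298.5)), (np.int32(120), np.int32(282), np.int32(57), np.int32(40), np.int32(1273))) [ 0.60031073 -0.25770751  0.017     ] [ 0.59923153 -0.25338037  0.017     ]
```

View pics/c6.png

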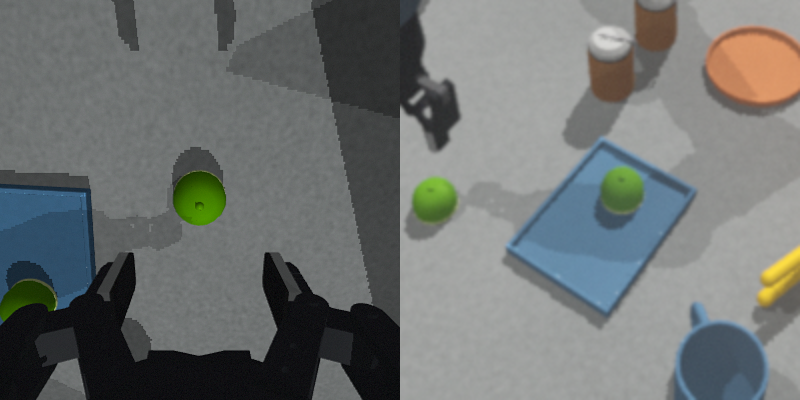

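Lime A lies flat in the blue dish. Lime B, at full-frame (320,199), measures (0.4195, -0.366).

>>> drive_tool(
  moves=[
    [-0.001,-0.001,-0.035,0,0,0,-0.6],
    [0,0,-0.035,0,0,0,-0.6],
    [0,0,-0.028,0,0,0,-0.6],
    [0,0,-0.014,0,0,0,-0.6],
    [0,0,-0.005,0,0,0,-0.6],
  ],
)

```text
t: 18.93
tool_pos: [0.4183, -0.3649, 0.0276]
tcp_rot: [3.137, 0.003, -1.57]
contact_force: [0.1, -0.3, -0.0]
gripper_width: 0.0682
gripper_force: 0.0
```

>>> drive_tool(
  moves=[
    [0,0,-0.003,0,0,0,-0.6],
    [0,0,-0.003,0,0,0,-0.6],
    [0,0,-0.003,0,0,0,-0.6],
    [0,0,0,0,0,0,-0.6],
    [0,0,0,0,0,0,-0.6],
  ],
)

```text
t: 19.35
tool_pos: [0.4199, -0.3667, 0.0225]
tcp_rot: [-3.14, -0.001, -1.571]
contact_force: [0.1, -0.1, 0.1]
gripper_width: 0.0687
gripper_force: 0.0
```

>>> drive_tool(
  moves=[
    [0,0,0,0,0,0,-0.4],
    [0,0,0,0,0,0,-0.2],
    [0,0,0,0,0,0,0.3],
    [0,0,0,0,0,0,0.5],
    [0,0,0,0,0,0,0.5],
  ],
)

```text
t: 19.77
tool_pos: [0.4198, -0.3668, 0.023]
tcp_rot: [-3.14, -0.001, -1.57]
contact_force: [-1.1, 1.2, 5.6]
gripper_width: 0.0469
gripper_force: 61.5
```

>>> drive_tool(
  moves=[
    [0,0,0,0,0,0,0.5],
    [0,0,0.01,0,0,0,0.5],
    [0,0,0.02,0,0,0,0.5],
    [0,0,0.03,0,0,0,0.5],
    [0,0,0.03,0,0,0,0.5],
  ],
)

```text
t: 20.18
tool_pos: [0.4186, -0.3662, 0.1129]
tcp_rot: [3.14, 0.001, -1.571]
contact_force: [1.3, -1.3, -1.7]
gripper_width: 0.0471
gripper_force: 61.9
```

>>> drive_tool(
  moves=[
    [0.0355,0.0084,0,0,0,0,0.5],
    [0.0355,0.0084,0,0,0,0,0.5],
    [0.0355,0.0084,0,0,0,0,0.5],
    [0.0355,0.0084,0,0,0,0,0.5],
    [0.0355,0.0084,0,0,0,0,0.5],
  ],
)

```text
t: 20.6
tool_pos: [0.5983, -0.3239, 0.1126]
tcp_rot: [-3.141, -0.0, -1.571]
contact_force: [0.3, -0.7, -1.3]
gripper_width: 0.0472
gripper_force: 61.9
```

>>> drive_tool(
  moves=[
    [0,0,0,0,0,0,0.5],
    [0,0,-0.02,0,0,0,0.5],
    [0,0,-0.03,0,0,0,0.5],
    [0,0,-0.018,0,0,0,0.5],
    [0,0,-0.004,0,0,0,0.5],
  ],
)

```text
t: 21.02
tool_pos: [0.5944, -0.3233, 0.0359]
tcp_rot: [3.135, 0.003, -1.571]
contact_force: [-0.5, 1.2, -1.6]
gripper_width: 0.0469
gripper_force: 62.0
```

>>> drive_tool(
  moves=[
    [0,0,-0.003,0,0,0,0.5],
    [0,0,-0.003,0,0,0,0.5],
    [0,0,0,0,0,0,0.5],
    [0,0,0,0,0,0,0.5],
    [0,0,0,0,0,0,0.5],
  ],
)

```text
t: 21.43
tool_pos: [0.5975, -0.3248, 0.0352]
tcp_rot: [-3.14, -0.001, -1.571]
contact_force: [0.5, 1.1, -0.9]
gripper_width: 0.0471
gripper_force: 62.0
```

>>> drive_tool(
  moves=[
    [0,0,-0.003,0,0,0,0.5],
    [0,0,-0.003,0,0,0,0.5],
    [0,0,0,0,0,0,0.5],
    [0,0,0,0,0,0,0.5],
    [0,0,0,0,0,0,0.5],
  ],
)

```text
t: 21.85
tool_pos: [0.5974, -0.3247, 0.0291]
tcp_rot: [-3.14, -0.001, -1.57]
contact_force: [-1.3, 0.7, 5.8]
gripper_width: 0.047
gripper_force: 62.6
```

>>> drive_tool(
  moves=[
    [0,0,0,0,0,0,0],
    [0,0,0,0,0,0,-0.3],
    [0,0,0,0,0,0,-0.5],
    [0,0,0,0,0,0,-0.6],
    [0,0,0,0,0,0,-0.6],
  ],
)

```text
t: 22.27
tool_pos: [0.5968, -0.3244, 0.0274]
tcp_rot: [3.141, 0.0, -1.571]
contact_force: [-0.4, -0.2, -1.1]
gripper_width: 0.0684
gripper_force: 0.0
```

>>> drive_tool(
  moves=[
    [0,0,0.03,0,0,0,-0.6],
    [0,0,0.04,0,0,0,-0.6],
    [0,0,0.04,0,0,0,-0.6],
    [0,0,0.04,0,0,0,-0.6],
    [-0.01,0.03,0.01,0,0,0,-0.6],
  ],
)

```text
t: 22.68
tool_pos: [0.59, -0.2995, 0.1953]
tcp_rot: [-3.131, -0.007, -1.574]
contact_force: [0.5, -0.2, 0.8]
gripper_width: 0.0682
gripper_force: 0.0
```

>>> drive_tool(
  moves=[
    [-0.0105,0.0383,0,0,0,-0.035,-0.6],
    [-0.0105,0.0383,0,0,0,-0.035,-0.6],
    [-0.0105,0.0383,0,0,0,-0.035,-0.6],
    [-0.0105,0.0383,0,0,0,-0.035,-0.6],
    [-0.0105,0.0383,0,0,0,-0.035,-0.6],
  ],
)

```text
t: 23.1
tool_pos: [0.5335, -0.1014, 0.1877]
tcp_rot: [-3.141, 0.0, -1.748]
contact_force: [1.2, 0.7, -0.0]
gripper_width: 0.0683
gripper_force: 0.0
```

>>> drive_tool(
  moves=[
    [-0.0105,0.0383,0,0,0,-0.035,-0.6],
    [-0.0105,0.0383,0,0,0,-0.035,-0.6],
    [-0.0105,0.0383,0,0,0,-0.035,-0.6],
    [-0.0105,0.0383,0,0,0,-0.035,-0.6],
    [-0.0105,0.0383,0,0,0,-0.035,-0.6],
  ],
)

```text
t: 23.52
tool_pos: [0.481, 0.0902, 0.188]
tcp_rot: [-3.141, 0.0, -1.923]
contact_force: [1.7, 0.1, -0.3]
gripper_width: 0.0683
gripper_force: 0.0
```

>>> drive_tool(
  moves=[
    [-0.0105,0.0383,0,0,0,0,-0.6],
    [-0.0105,0.0383,0,0,0,0,-0.6],
    [-0.0105,0.0383,0,0,0,0,-0.6],
    [-0.0105,0.0383,0,0,0,0,-0.6],
    [-0.0105,0.0383,0,0,0,0,-0.6],
  ],
)

```text
t: 23.93
tool_pos: [0.4284, 0.2818, 0.188]
tcp_rot: [-3.141, 0.0, -1.921]
contact_force: [0.5, 0.9, 0.6]
gripper_width: 0.0684
gripper_force: 0.0
```

>>> drive_tool(
  moves=[
    [-0.0105,0.0383,0,0,0,0,-0.6],
    [-0.0105,0.036,0,0,0,0,-0.6],
    [0,0,0,0,0,0,-0.6],
    [0,0,0,0,0,0,-0.6],
    [0,0,0,0,0,0,-0.6],
  ],
)

```text
t: 24.35
tool_pos: [0.4082, 0.3541, 0.1875]
tcp_rot: [3.142, -0.001, -1.92]
contact_force: [0.7, -0.3, -0.6]
gripper_width: 0.0683
gripper_force: 0.0
```

Run:
```python
from m import *
f=grab('wrist','wrist7'); s=ctrl.get_state()
print(s['t'],s['tool_pos'],s['tcp_rot'])
S=grab('scene','scene7')
for b in blobs(f,(8,20,60),(35,90,255),300)[0]: print(b,ray(f,*b[0],.022))
a=f['color']; b=cv2.resize(S['color'][200:400,190:390],(400,400))
cv2.imwrite('pics/c7.png',np.hstack([a[:, 120:520],b])[:,:,::-1])
```

```text
24.4 [0.40849725 0.35362375 0.1877067 ] [-3.14157294e+00 -4.82389228e-04 -1.92120139e+00]
((np.float64(324.7), np.float64(199.1)), (np.int32(302), np.int32(176), np.int32(47), np.int32(47), np.int32(1709))) [0.40571766 0.36526159 0.022     ]
((np.float64(20.0), np.float64(291.7)), (np.int32(0), np.int32(260), np.int32(48), np.int32(77), np.int32(2230))) [0.77997502 0.34992094 0.022     ]
```

View pics/c7.png

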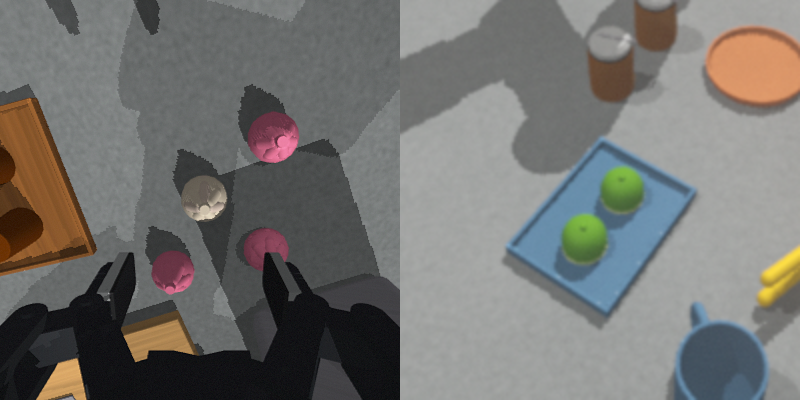

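Run:
```python
from m import *
S=load('scene0')
for p in ((331,106),(365,117),(395,88)): print(ray(S,*p,0.0).round(3))
f=load('wrist7')
for p in ((324.5,210),(324.5,185)): print(ray(f,*p,.052),ray(f,*p,.0))
```

```text
[0.24 0.55 0.  ]
[0.389 0.542 0.   ]
[0.399 0.812 0.   ]
[0.40698474 0.36642579 0.052     ] [0.4122215  0.38411878 0.        ]
[0.39870698 0.3432691  0.052     ] [0.40228459 0.35632068 0.        ]
```

Both limes lie flat in the blue dish. The garlic is at full-frame (325,199), stalk at (325,210), and measures (0.4065, 0.366).

>>> drive_tool(
  moves=[
    [-0.002,0.0125,-0.03,0,0,0,-0.6],
    [0,0,-0.035,0,0,0,-0.6],
    [0,0,-0.035,0,0,0,-0.6],
    [0,0,-0.03,0,0,0,-0.6],
    [0,0,-0.015,0,0,0,-0.6],
  ],
)

```text
t: 24.87
tool_pos: [0.4054, 0.3638, 0.0392]
tcp_rot: [3.14, -0.005, -1.923]
contact_force: [0.1, 0.1, 0.4]
gripper_width: 0.068
gripper_force: 0.0
```

>>> drive_tool(
  moves=[
    [0,0,-0.008,0,0,0,-0.6],
    [0,0,-0.005,0,0,0,-0.6],
    [0,0,-0.004,0,0,0,-0.6],
    [0,0,-0.003,0,0,0,-0.6],
    [0,0,0,0,0,0,-0.6],
  ],
)

```text
t: 25.28
tool_pos: [0.4067, 0.3671, 0.0233]
tcp_rot: [-3.141, 0.001, -1.921]
contact_force: [0.2, -0.1, -0.7]
gripper_width: 0.0681
gripper_force: 0.0
```

>>> drive_tool(
  moves=[
    [0,0,0,0,0,0,-0.4],
    [0,0,0,0,0,0,-0.2],
    [0,0,0,0,0,0,0.3],
    [0,0,0,0,0,0,0.5],
    [0,0,0,0,0,0,0.5],
  ],
)

```text
t: 25.7
tool_pos: [0.4068, 0.3673, 0.0242]
tcp_rot: [-3.141, 0.002, -1.92]
contact_force: [-1.9, -0.9, 6.2]
gripper_width: 0.0466
gripper_force: 61.1
```

>>> drive_tool(
  moves=[
    [0,0,0,0,0,0,0.5],
    [0,0,0.01,0,0,0,0.5],
    [0,0,0.02,0,0,0,0.5],
    [0,0,0.035,0,0,0,0.5],
    [0,0,0.035,0,0,0,0.5],
  ],
)

```text
t: 26.12
tool_pos: [0.4058, 0.366, 0.1238]
tcp_rot: [3.141, -0.002, -1.921]
contact_force: [0.4, 0.6, 0.6]
gripper_width: 0.0464
gripper_force: 61.9
```

>>> drive_tool(
  moves=[
    [0,0,0.04,0,0,0,0.5],
    [0,0,0.02,0,0,0,0.5],
    [0,0,0,0,0,0,0.5],
    [0,0,0,0,0,0,0.5],
    [0,0,0,0,0,0,0.5],
  ],
)

```text
t: 26.53
tool_pos: [0.4059, 0.3665, 0.1825]
tcp_rot: [3.141, -0.001, -1.921]
contact_force: [-0.3, -0.1, -1.4]
gripper_width: 0.0465
gripper_force: 61.9
```

Run:
```python
from m import *
f=grab('wrist','wrist8'); s=ctrl.get_state()
print(s['t'],s['tool_pos'],s['tcp_rot'],s['gripper_width'],s['gripper_force'])
cv2.imwrite('pics/c8.png',f['color'][:, 120:520,::-1])
```

```text
26.5833 [0.40577061 0.36623482 0.18187544] [ 3.14060061e+00 -1.92879071e-03 -1.92096677e+00] 0.04654883379774309 61.86572836479172
```

View pics/c8.png

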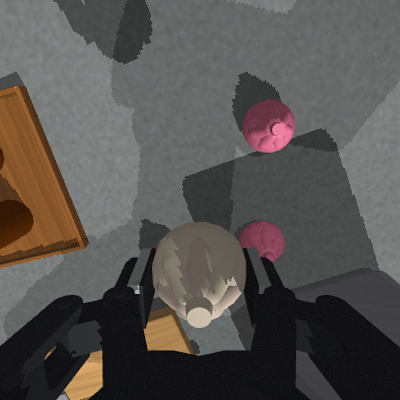

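The garlic is held upright.

>>> drive_tool(
  moves=[
    [0.022,-0.0324,0,0,0,0,0.5],
    [0.022,-0.0324,0,0,0,0,0.5],
    [0.022,-0.0324,0,0,0,0,0.5],
    [0.022,-0.0324,0,0,0,0,0.5],
    [0.022,-0.0324,0,0,0,0,0.5],
  ],
)

```text
t: 27.0
tool_pos: [0.5164, 0.2029, 0.1815]
tcp_rot: [3.14, -0.002, -1.92]
contact_force: [1.2, 0.7, -1.0]
gripper_width: 0.0465
gripper_force: 61.9
```

>>> drive_tool(
  moves=[
    [0.022,-0.0324,0,0,0,0,0.5],
    [0.022,-0.0324,0,0,0,0,0.5],
    [0.022,-0.0324,0,0,0,0,0.5],
    [0.022,-0.0324,0,0,0,0,0.5],
    [0.022,-0.0324,0,0,0,0,0.5],
  ],
)

```text
t: 27.42
tool_pos: [0.6265, 0.0409, 0.1812]
tcp_rot: [3.139, -0.002, -1.921]
contact_force: [2.0, 0.6, 0.5]
gripper_width: 0.0466
gripper_force: 61.9
```

>>> drive_tool(
  moves=[
    [0.022,-0.0324,0,0,0,0,0.5],
    [0,0,0,0,0,0,0.5],
    [0,0,-0.03,0,0,0,0.5],
    [0,0,-0.035,0,0,0,0.5],
    [0,0,-0.035,0,0,0,0.5],
  ],
)

```text
t: 27.83
tool_pos: [0.648, 0.01, 0.0807]
tcp_rot: [3.141, -0.0, -1.922]
contact_force: [0.3, 0.5, -1.3]
gripper_width: 0.0466
gripper_force: 62.0
```

>>> drive_tool(
  moves=[
    [0,0,-0.025,0,0,0,0.5],
    [0,0,-0.014,0,0,0,0.5],
    [0,0,-0.004,0,0,0,0.5],
    [0,0,0,0,0,0,0.5],
    [0,0,0,0,0,0,0.5],
  ],
)

```text
t: 28.25
tool_pos: [0.6488, 0.0104, 0.0402]
tcp_rot: [-3.141, -0.0, -1.92]
contact_force: [0.5, -0.3, -0.2]
gripper_width: 0.0465
gripper_force: 62.0
```

Run:
```python
from m import *
f=grab('wrist','wrist9'); s=ctrl.get_state()
print(s['t'],s['tool_pos'],s['tcp_rot'],s['gripper_width'],s['gripper_force'])
cv2.imwrite('pics/c9.png',f['color'][:, 120:520,::-1])
```

```text
28.3 [0.64926499 0.01049977 0.0410112 ] [-3.13972781e+00  6.92130033e-04 -1.92048781e+00] 0.04628178728299176 62.00088504469022
```

View pics/c9.png

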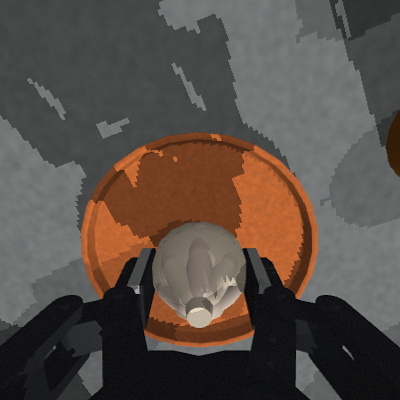

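The garlic is over the middle of the saucer. Lowering it now.

>>> drive_tool(
  moves=[
    [0,0,-0.004,0,0,0,0.5],
    [0,0,-0.004,0,0,0,0.5],
    [0,0,-0.002,0,0,0,0.5],
    [0,0,0,0,0,0,0.5],
    [0,0,0,0,0,0,0.5],
  ],
)

```text
t: 28.72
tool_pos: [0.6485, 0.0105, 0.0302]
tcp_rot: [-3.141, 0.0, -1.921]
contact_force: [-0.7, 0.3, 1.9]
gripper_width: 0.0463
gripper_force: 62.3
```

>>> drive_tool(
  moves=[
    [0,0,-0.0005,0,0,0,0.5],
    [0,0,0,0,0,0,0.5],
    [0,0,0,0,0,0,0],
    [0,0,0,0,0,0,-0.2],
    [0,0,0,0,0,0,-0.4],
  ],
)

```text
t: 29.13
tool_pos: [0.6484, 0.0104, 0.0292]
tcp_rot: [-3.141, 0.0, -1.921]
contact_force: [-0.6, -0.0, -0.6]
gripper_width: 0.0597
gripper_force: 0.0
```

>>> drive_tool(
  moves=[
    [0,0,0,0,0,0,-0.5],
    [0,0,0,0,0,0,-0.5],
    [0,0,0.03,0,0,0,-0.5],
    [0,0,0.04,0,0,0,-0.5],
    [0,0,0.04,0,0,0,-0.5],
  ],
)

```text
t: 29.55
tool_pos: [0.6475, 0.0101, 0.1394]
tcp_rot: [3.139, -0.002, -1.921]
contact_force: [1.8, -0.8, 0.6]
gripper_width: 0.0637
gripper_force: 0.0
```

>>> drive_tool(
  moves=[
    [0,0,0.04,0,0,0,-0.5],
    [-0.04,0,0,0,0,0,-0.5],
    [-0.04,0,0,0,0,0,-0.5],
    [-0.04,0,0,0,0,0,-0.5],
    [-0.03,0,0,0,0,0,-0.5],
  ],
)

```text
t: 29.97
tool_pos: [0.4957, 0.0102, 0.1792]
tcp_rot: [3.141, 0.0, -1.921]
contact_force: [-0.2, -0.7, 0.4]
gripper_width: 0.064
gripper_force: 0.0
```

>>> drive_tool(
  moves=[
    [-0.03,0,0.03,0,0,0,-0.5],
    [-0.02,0,0.02,0,0,0,-0.5],
    [0,0,0,0,0,0,-0.5],
    [0,0,0,0,0,0,-0.5],
    [0,0,0,0,0,0,-0.5],
  ],
)

```text
t: 30.38
tool_pos: [0.4489, 0.0105, 0.2285]
tcp_rot: [3.141, 0.0, -1.921]
contact_force: [0.6, 0.9, -0.4]
gripper_width: 0.064
gripper_force: 0.0
```

Run:
```python
from m import *
S=grab('scene','sceneF'); D=grab('side','sideF'); s=ctrl.get_state(); print(s['t'],s['tool_pos'])
a=cv2.resize(S['color'][90:370,190:470],(400,400)); b=cv2.resize(D['color'][100:380,180:460],(400,400))
cv2.imwrite('pics/cF.png',np.hstack([a,b])[:,:,::-1])
```

```text
30.4833 [0.44894311 0.01037514 0.22761869]
```

View pics/cF.png

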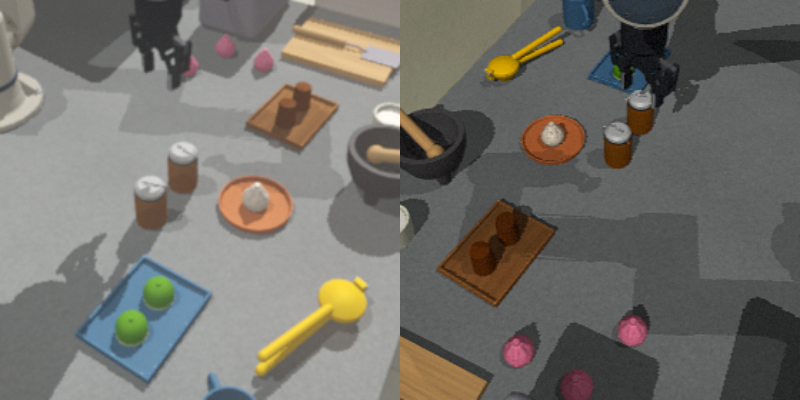

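All five pieces are in their dishes and upright: cones in the tray, limes in the blue dish, garlic at scene crop (256,198) in the saucer. The jars and pink garlics haven't moved, so I'm handing in.

```bash
python3 -c "
from h import *
print(ctrl.close_job())"
```

```text
the job is handed in; nothing more can be done
None
```

The job is handed in: both cones stand in the wooden tray, both limes lie cut face down in the blue dish, the garlic stands in the saucer, and the final images show both jars where they were; it took about 30 s of the 122 s allowed, but the judging result was not reported back.

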